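Find and pull the binding pulley

TASK

Three alike belt pulleys on bearing cartridges are plugged into the checking stand, and one of them has a bad bearing. Try every pulley by pushing its finger pin sideways: give those that run free a quarter turn or more, but the one that drags must be nudged only far enough to feel that it binds (5 to 25 degrees) and not be forced round; touch the pulleys gently, under 15 N. Then lift the binding cartridge out of the stand by its central stud and set it upright in the grey tray, leaving the free-running ones seated in the stand.

Things in the scene. Friction and masses are not known exactly. Their poses are not given: they have to be found in the camera images.
- stand: Fixed aluminium bar, 90 (x) by 420 (y) by 36 mm tall, with three square sockets 31 mm deep in a row along its own y, 150 mm apart; origin at the centre of its underside; its -x side faces the robot. Each socket holds one pulley cartridge; all look alike, and which one binds is not known and changes.
- stand_hole0 (a point): Centre of the mouth of the socket at the stand's +y end, on its pulley's axis, at the stand's top (z = 36 mm). A cartridge (about 0.4 to 0.65 kg, 99 mm long): square foot 40 x 40 x 28 mm that keeps it from turning (1.5 mm play in the socket); a 60 mm round flange, 6 mm thick, resting on the stand; a grey pulley, 100 mm across, 10 mm thick; a central steel stud 16 mm across as the grip.
- stand_hole1 (a point): The same for the middle socket. While seated, each pulley's upper face is at z = 54.5 mm and its stud, which does not turn, ends at z = 107 mm. One finger pin, 10 mm across and 18 mm tall, stands on each pulley's upper face 40 mm from the axis; at the start it lies on the stand's -x side of the axis, within 12 degrees. Stud top to foot underside: 99 mm.
- stand_hole2 (a point): The same for the socket at the stand's -y end. Pulleys turn either way without end stop. A free one takes under 0.2 N at the pin and runs on by itself after a push; the binding one takes about 6 to 7 N at the pin all the way and stops at once.
- tray: fixed grey open tray, 170 x 170 mm, 25 mm tall, wall and floor 4 mm, left of the stand; origin at the centre of its underside
- bottle_mid (a point): small reagent bottle, 40 mm across, 85 mm tall, behind the work: a bystander, leave it; point half-way up
- petri_dish_2: petri dish, 58 mm across, 15 mm tall, behind the tray: a bystander, leave it; origin at the centre of its underside
- marker_black: marker pen, 135 mm long, 17 mm thick, lying near the front edge of the desk: a bystander, leave it; origin at the centre of its underside

How it is judged:
By the outcome, as a careful person would: the job done as asked, in the order asked, and still so for the second after the job is handed in, with the robot touching nothing.
It also fails if it takes over 64 s, if anything falls off the work surface, if the arm or the gripper's body presses on something with over 40 N, if the wrist force passes 120 N, or if a joint passes its speed limit or range.

ROBOT

A 6-joint arm with a two-finger parallel gripper is mounted at the origin on a cart in front of the work surface, level with it; the furniture and walls round the work are solid. World frame = base frame: x ahead of the robot, y to its left, z up, the work surface at z = 0. Lengths are in m, angles in rad, forces in N, time in s.
With the tool pointing down it reaches from about 0.275 to 1 m from the base axis. Payload 8.4 kg.
Tool frame: the origin (TCP) lies midway between the tips of the shut fingers; the grasp point (between the pads) lies 19 mm behind it; z points along the fingers, y is the direction in which the jaws open and shut (so a half turn about z gives the same grasp; the last joint's range is limited). The gripper opens to 85 mm and grips with 20 to 120 N. Pads are 22 mm wide; open, the fingers measure 114 mm over their backs; the gripper's body (76 mm by 85 mm) begins 54 mm behind the grasp point. The pads swing forward as they close: fully open they stand 13 mm farther back than shut.
Start: joints at [-1.251, 0.353, 1.633, -0, 1.155, -0.002], TCP at [0.198, -0.593, 0.231] pointing down, gripper open.
Joint ranges: [-2.63, 2.63], [-0.92, 2.1], [0.06, 2.66], [-1.3, 4.44], [0, 2.69], [-3.02, 3.02]. Speed limits (rad/s): [2.22, 2.22, 2.79, 3.14, 3.14, 3.14].

INTERFACE

Orientations are given as a unit quaternion [x, y, z, w].
In Python, from workcell import readout, viewer, job gives the robot as it stands.
- The arm moves only by the tool servo_tool, never from a script. Its argument "deltas" is a list of rows, each a list of 5 numbers: the shift along the tool's x, y, z in m, then the turn about the tool's z in degrees, then the finger opening in m, from 0 to 0.0854. In form: [[x, y, z, twist, hand], ...]. A call has exactly 10 rows; each row shifts and turns the commanded pose from where the row before left it, along the tool's axes as they then stand; what a row does not reach is not made up. A row lasts 1/8 s, in which the tool goes at most 62.5 mm and 10.7 degrees, less where a joint would pass 70% of its speed; a pose out of reach is approached as far as the arm can. A call with a gripper value outside its range is refused whole. The fingers move at their own pace and stop on an object; the grip force is fixed at half the most. Time passes only in rows, so rows that do not move let the fingers close, or fill a call up. It gives the time, the measured TCP pose, the force and the opening at its end, in the units of the state.
- readout.observe(): the state, without advancing time (a new reading comes with each control period).
- viewer.read_camera(name): name is "scene" or "top"; returns (picture, depth): 400x640x3 uint8, red, green, blue; 400x640 float32, m along the optical axis (not along the pixel's ray), 0 where there is no reading.
- viewer.calibration(name): a dict with "fovy" (degrees; the focal length in pixels is half the picture's height over the tangent of half this angle, whatever the lens; pixels are square), "cx", "cy" (the principal point, pixels), "dist" ([k1, k2, p1, p2, k3] as OpenCV has them; the pictures are not rectified), "world_to_cam" (4x4, takes a point from world to camera coordinates). Camera axes: x right, y down, z forward; pixel columns grow to the right and rows downward; lengths in m; the calibration is good to about 2 mm. A picture is of the moment at which its call begins. calibration takes no time and is no camera call.
- job.sign_off(): hands the job in, once; it reports no verdict.
The state is a dict: "clock": time; "joints": joint angles; "qvel": joint speeds; "effort": joint torques, N m; "position": TCP position; "orientation": TCP orientation; "wrist_force": force on the tool from outside, world axes, zero at the start; "ft_torque": the same for the moment, N m; "opening": opening from 0.0 (shut) to 1.0 (fully open).
Only numpy, scipy, OpenCV 4.12 (cv2) and the standard library are available. Lean on these libraries where they do the work, as an engineer would, in place of code of your own. Each camera call takes 0.05 s, during which the arm holds its last target. There are 200 camera calls.

## Working session

There is one attempt and no reset: what is moved stays moved. The work goes in short steps, Python scripts to look and compute and a tool call to move; the robot and the scene stay as the last step left them, time stands still between calls to the robot, and variables do not carry over. Pictures are saved under pics/ and viewed, about 8 in all and at most 12, crops included, and the job is handed in when it is done.

Besides the shell and the picture viewer there is one more tool, called after "Request:" by a JSON object that holds its "name" and its "arguments". servo_tool: Moves the arm, as the interface text tells. Its arguments: {"type":"object","properties":{"deltas":{"type":"array"}},"required":["deltas"]}

```bash
mkdir -p pics; ls; cat > h.py <<'E'
import numpy as np, cv2
from workcell import readout, viewer, job
def K(n):
    c=viewer.calibration(n); f=200/np.tan(np.radians(c["fovy"])/2)
    return np.array([[f,0,c["cx"]],[0,f,c["cy"]],[0,0,1.]]),np.array(c["dist"],float),np.array(c["world_to_cam"],float)
def ray(n,px,z):
    k,d,T=K(n); u=cv2.undistortPoints(np.array(px,float).reshape(-1,1,2),k,d)[:,0]
    R=T[:3,:3];o=-R.T@T[:3,3]; v=np.c_[u,np.ones(len(u))]@R
    return o+v*((z-o[2])/v[:,2])[:,None]
def proj(n,P):
    k,d,T=K(n); return cv2.projectPoints(np.array(P,float).reshape(-1,1,3),cv2.Rodrigues(T[:3,:3])[0],T[:3,3],k,d)[0][:,0]
def cloud(n,depth):
    k,d,T=K(n); v,u=np.mgrid[0:400,0:640]; p=np.c_[u.ravel(),v.ravel()].astype(float)
    q=cv2.undistortPoints(p.reshape(-1,1,2),k,d)[:,0]; z=depth.ravel()[:,None]
    C=np.c_[q*z,z]; return ((C-T[:3,3])@T[:3,:3]).reshape(400,640,3)
def snap(n,f=None):
    p,d=viewer.read_camera(n)
    if f: cv2.imwrite("pics/"+f,p[:,:,::-1])
    return p,d
E
python3 - <<'E'
from h import *
for n in("top","scene"):
    p,d=snap(n,n+"0.png"); np.savez(n+"0",p=p,d=d); k,di,T=K(n); print(n,k[0,0],di,(-T[:3,:3].T@T[:3,3]).round(3))
print(readout.observe())
E
```

```text
pics
top 428.0857394103126 [-0.05731307  0.          0.          0.          0.        ] [0.414 0.062 1.247]
scene 485.03799485451407 [-0.13872377  0.          0.          0.          0.        ] [-0.037  0.661  1.064]
{'clock': 0.1, 'joints': array([-1.25138991e+00,  3.53579962e-01,  1.63406570e+00,  1.19785396e-05,
        1.15520499e+00, -2.39730734e-03]), 'qvel': array([ 0.00127982, -0.00128955, -0.0001954 , -0.00038329, -0.00010536,
        0.00154409]), 'effort': array([-7.32512308e-04, -6.06362128e+01, -3.42820466e+01, -7.78689719e-05,
        3.95000505e-03, -3.38120128e-05]), 'position': array([ 0.19754315, -0.59250397,  0.23063355]), 'orientation': array([ 9.87083392e-01,  1.60206062e-01, -9.38723880e-05, -6.21974938e-04]), 'wrist_force': array([-0.60352948,  0.14970526, -1.02247405]), 'ft_torque': array([-0.03650013,  0.0038628 ,  0.0013507 ]), 'opening': 0.9991043608814336}
```

View pics/top0.png

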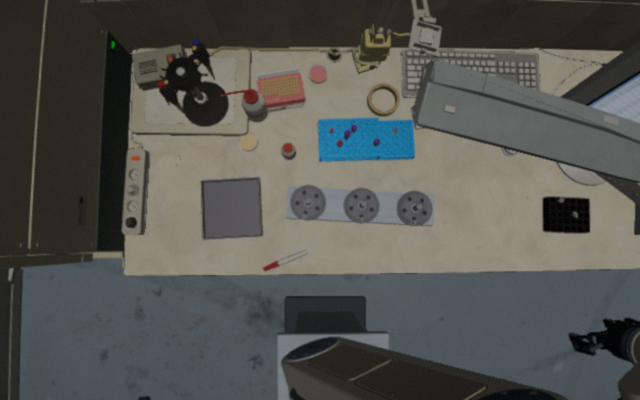

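View pics/scene0.png

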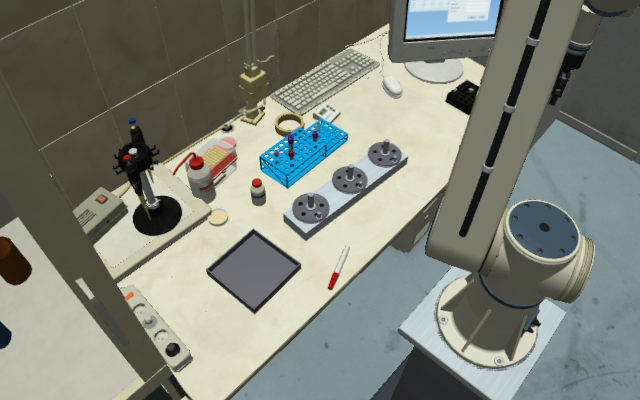

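Top view: the stand is at about (360,206), with pulleys at (307,202), (360,205) and (414,208). The tray is at (232,208) and the blue rack sits behind the stand at (366,140). Next I'll measure from depth and colour.

```bash
python3 - <<'E'
from h import *
for n in("top","scene"):
    a=np.load(n+"0.npz"); C=cloud(n,a["d"]); ok=a["d"]>0
    X,Y,Z=C[...,0],C[...,1],C[...,2]
    reg=ok&(X>.2)&(X<.6)&(Y>-.25)&(Y<.35)
    print(n,"table z",np.median(Z[reg&(abs(Z)<.012)]))
    m=(reg&(Z>.045)&(Z<.062)).astype(np.uint8)
    N,L,S,_=cv2.connectedComponentsWithStats(m)
    for i in range(1,N):
        if S[i,4]<200: continue
        P=C[L==i]; c,r=cv2.minEnclosingCircle(P[:,:2].astype(np.float32)); print("pulley",S[i,4],np.round(c,4),round(r,4),np.median(P[:,2]).round(4))
        c=np.array(c)
        dd=np.hypot(X-c[0],Y-c[1])
        s=C[ok&(dd<.02)&(Z>.09)&(Z<.115)]
        if len(s): print("  stud",len(s),s.mean(0).round(4),s[:,2].max().round(4))
        q=C[ok&(dd<.055)&(dd>.025)&(Z>.064)&(Z<.08)]
        if len(q): print("  pin",len(q),np.median(q,0).round(4))
    s=reg&(Z>.028)&(Z<.043)
    P=C[s&(X<.45)&(Y<.22)]; print("stand",len(P),cv2.minAreaRect(P[:,:2].astype(np.float32)))
    t=ok&(Z>.015)&(Z<.032)&(Y>.23)&(Y<.5)&(X>.25)&(X<.55)
    P=C[t]; print("tray",len(P),cv2.minAreaRect(P[:,:2].astype(np.float32)))
p=np.load("top0.npz")["p"]; q=np.load("scene0.npz")["p"]
A=cv2.resize(p[175:235,280:440],None,fx=5,fy=5,interpolation=2)[:300]
B=cv2.resize(q[135:245,280:420],None,fx=5,fy=5,interpolation=2)[:,:]
B=cv2.resize(B,(382,300))
cv2.imwrite("pics/crop0.png",np.vstack([A,np.pad(B,((0,0),(0,418),(0,0)))])[:,:,::-1])
E
```

```text
top table z 0.0021529722757039713
pulley 934 [0.5247 0.0694] 0.05 0.0553
  stud 30 [0.5236 0.069  0.1077] 0.1127
  pin 12 [0.4857 0.08   0.0747]
pulley 927 [ 0.5153 -0.0806] 0.05 0.0553
  stud 32 [ 0.5143 -0.0796  0.1062] 0.111
  pin 10 [ 0.4746 -0.0778  0.0738]
pulley 664 [ 0.5056 -0.2297] 0.0496 0.0554
  stud 36 [ 0.5049 -0.2293  0.1059] 0.1124
  pin 13 [ 0.465  -0.2243  0.0733]
stand 5 ((0.4382144510746002, 0.2102097123861313), (0.008498798124492168, 0.011346692219376564), 0.31624388694763184)
tray 174 ((0.45626720786094666, 0.32997840642929077), (0.18326252698898315, 0.09166291356086731), 50.715980529785156)
scene table z 0.0002981963259186755
pulley 467 [ 0.5053 -0.2254] 0.0513 0.0537
  stud 34 [ 0.5023 -0.2277  0.1027] 0.1129
  pin 11 [ 0.4646 -0.2231  0.0711]
pulley 687 [ 0.5134 -0.0819] 0.0522 0.0533
  stud 44 [ 0.511  -0.0795  0.1018] 0.1108
  pin 14 [ 0.4711 -0.078   0.0704]
pulley 795 [0.5216 0.0679] 0.0515 0.0533
  stud 48 [0.5197 0.0702 0.1009] 0.1084
  pin 16 [0.4822 0.0788 0.0702]
stand 0 ((0.0, 0.0), (0.0, 0.0), 0.0)
tray 278 ((0.45394062995910645, 0.3334362506866455), (0.18619120121002197, 0.09574460983276367), 49.765625)
```

View pics/crop0.png

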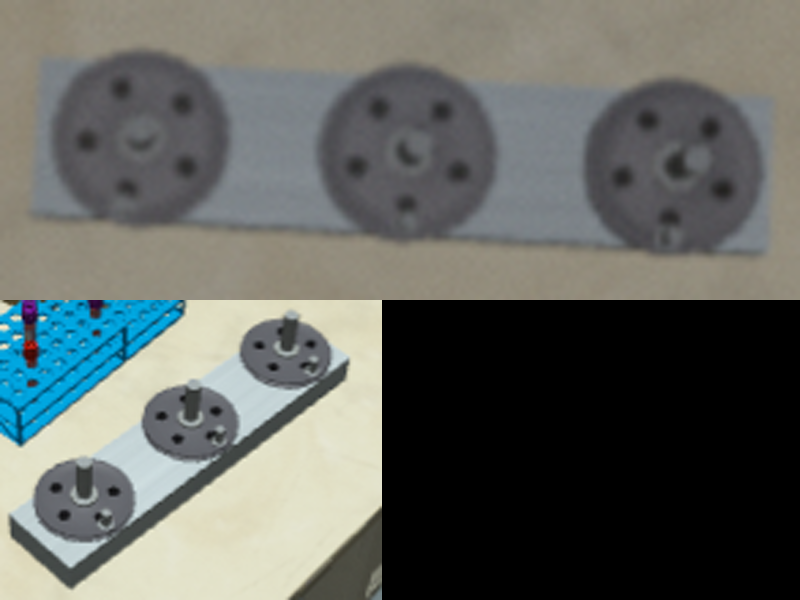

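The crop shows each pin on the robot side of its pulley, which agrees with the depth points (pins are about 40 mm from their axes). The sockets come out at (0.523,0.069), (0.514,-0.080) and (0.504,-0.229), 150 mm apart, with stand yaw about -3.6°. I'll align the tool and move to hole2 first. The jaws will straddle each pin at 30 mm opening.

Request:
{"name": "servo_tool", "arguments": {"deltas": [[0,0,0,7.3,0.03],[0,0,0,7.3,0.03],[0,0,0,7.3,0.03],[0.03,-0.05,0,0,0.03],[0.03,-0.05,0,0,0.03],[0.03,-0.05,0,0,0.03],[0.03,-0.05,0,0,0.03],[0.03,-0.05,0,0,0.03],[0.03,-0.05,0,0,0.03],[0.03,-0.05,0,0,0.03]]}}

```text
clock: 1.35
position: [0.4291, -0.2545, 0.2312]
orientation: [1.0, -0.03, 0.0, 0.0]
wrist_force: [0.5, 0.1, -0.7]
opening: 0.352
```

```bash
cat >> h.py <<'E'
CEN=np.array([[.5225,.069],[.5135,-.0803],[.504,-.229]])
def st():
    from scipy.spatial.transform import Rotation as R
    s=readout.observe(); M=R.from_quat(s["orientation"]).as_matrix()
    print("t",s["clock"],"pos",s["position"].round(4),"yaw",np.degrees(np.arctan2(M[1,0],M[0,0])).round(2),"tilt",M[2,2].round(4),"F tool",(M.T@s["wrist_force"]).round(2),"T",s["ft_torque"].round(2),"open",round(float(s["opening"]),3),"q6",s["joints"][5].round(2))
    return s,M
def to(P):
    s,M=st(); print("delta tool",(M.T@(np.array(P)-s["position"])).round(4))
E
python3 - <<'E'
from h import *
to([.4635,-.2245,.060])
d=np.array([.06,.998])
m=CEN; print(np.diff(m,axis=0))
a=np.load("top0.npz")["p"]
# tray: dark grey blob
g=a.astype(int); mk=((g.max(2)<125)&(g.max(2)-g.min(2)<30)).astype(np.uint8); w=np.zeros_like(mk); w[165:250,190:275]=mk[165:250,190:275]
N,L,S,_=cv2.connectedComponentsWithStats(w); i=1+S[1:,4].argmax(); print(S[i])
c,_=cv2.findContours((L==i).astype(np.uint8),0,1); r=cv2.minAreaRect(c[0]); print(r)
print(ray("top",[r[0]],.02), ray("top",cv2.boxPoints(r),.025))
E
```

```text
t 1.35 pos [ 0.4291 -0.2545  0.2312] yaw -3.47 tilt -1.0 F tool [ 0.5  -0.12  0.67] T [-0.01  0.02 -0.03] open 0.352 q6 1.09
delta tool [ 0.0325 -0.032   0.1712]
[[-0.009  -0.1493]
 [-0.0095 -0.1487]]
[ 200  177   64   63 3666]
((231.24774169921875, 207.7025146484375), (60.597999572753906, 61.31148147583008), 87.27368927001953)
[[0.51300859 0.28844186 0.02      ]] [[0.59673624 0.38123222 0.025     ]
 [0.60365693 0.20421565 0.025     ]
 [0.42969639 0.19547755 0.025     ]
 [0.42268289 0.37004234 0.025     ]]
```

Request:
{"name": "servo_tool", "arguments": {"deltas": [[0.0165,-0.016,0,0,0.03],[0.016,-0.016,0,0,0.03],[0,0,0,0,0.03],[0,0,0.04,0,0.03],[0,0,0.04,0,0.03],[0,0,0.035,0,0.03],[0,0,0.025,0,0.03],[0,0,0.02,0,0.03],[0,0,0.011,0,0.03],[0,0,0,0,0.03]]}}

```text
clock: 2.6
position: [0.4621, -0.2264, 0.0598]
orientation: [1.0, -0.03, -0.001, -0.0]
wrist_force: [-0.6, 0.6, 0.0]
opening: 0.348
```

```bash
python3 - <<'E'
from h import *
to([.4635,-.2245,.060])
p,d=snap("scene"); cv2.imwrite("pics/s1.png",cv2.resize(p[120:245,270:440],None,fx=4,fy=4,interpolation=2)[:,:,::-1])
E
```

```text
t 2.6 pos [ 0.4621 -0.2264  0.0598] yaw -3.49 tilt -1.0 F tool [-0.65 -0.55 -0.05] T [-0.03  0.01  0.02] open 0.348 q6 1.17
delta tool [ 0.0013 -0.002  -0.0002]
```

View pics/s1.png

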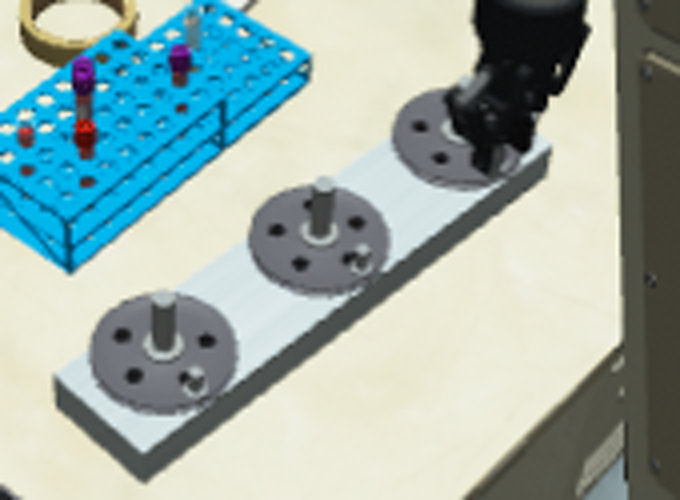

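The jaws straddle the hole2 pin with no contact force, so I'll nudge toward -y.

Request:
{"name": "servo_tool", "arguments": {"deltas": [[0,0.002,0,0,0.03],[0,0.002,0,0,0.03],[0,0.002,0,0,0.03],[0,0.002,0,0,0.03],[0,0.002,0,0,0.03],[0,0.002,0,0,0.03],[0,0.002,0,0,0.03],[0,0.002,0,0,0.03],[0,0.001,0,0,0.03],[0,0,0,0,0.03]]}}

```text
clock: 3.9
position: [0.4618, -0.2433, 0.0603]
orientation: [1.0, -0.03, 0.0, 0.0]
wrist_force: [-0.3, 0.5, -0.3]
opening: 0.351
```

```bash
cat >> h.py <<'E'
def pins(n,i):
    p,d=snap(n); C=cloud(n,d); c=CEN[i]; D=np.hypot(C[...,0]-c[0],C[...,1]-c[1])
    q=C[(d>0)&(D<.055)&(D>.025)&(C[...,2]>.064)&(C[...,2]<.08)]; return p,q
E
python3 - <<'E'
from h import *
st(); st()
E
```

```text
t 3.9 pos [ 0.4618 -0.2433  0.0603] yaw -3.47 tilt -1.0 F tool [-0.31 -0.45  0.29] T [-0.03 -0.04 -0.04] open 0.351 q6 1.14
t 3.9 pos [ 0.4618 -0.2433  0.0603] yaw -3.47 tilt -1.0 F tool [-0.31 -0.45  0.29] T [-0.03 -0.04 -0.04] open 0.351 q6 1.14
```

Request:
{"name": "servo_tool", "arguments": {"deltas": [[0,0.001,0,0,0.03],[0,0.001,0,0,0.03],[0,0.001,0,0,0.03],[0,0.001,0,0,0.03],[0,0.001,0,0,0.03],[0,0,0,0,0.03],[0,0,0,0,0.03],[0,0,0,0,0.03],[0,0,0,0,0.03],[0,0,0,0,0.03]]}}

```text
clock: 5.15
position: [0.4615, -0.2482, 0.0603]
orientation: [1.0, -0.03, 0.0, -0.0]
wrist_force: [0.1, 0.3, 0.8]
opening: 0.356
```

```bash
python3 - <<'E'
from h import *
st()
p,d=snap("scene");a=np.load("scene0.npz")["p"]
f=lambda p:cv2.resize(p[135:175,360:415],None,fx=7,fy=7,interpolation=2)
cv2.imwrite("pics/s2.png",np.hstack([f(a),f(p)])[:,:,::-1])
E
```

```text
t 5.15 pos [ 0.4615 -0.2482  0.0603] yaw -3.46 tilt -1.0 F tool [ 0.06 -0.27 -0.83] T [0.03 0.02 0.01] open 0.356 q6 1.13
```

View pics/s2.png

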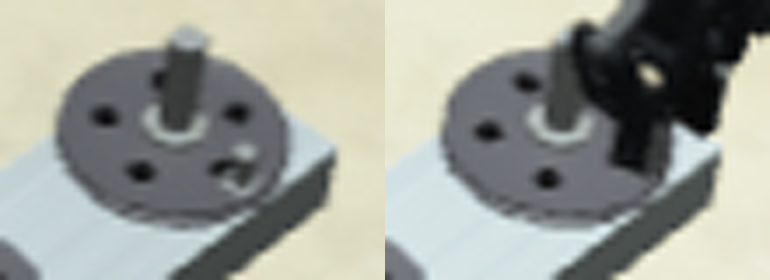

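The hole pattern has turned about 20° from the start with no wrist force, so hole2's pulley is free. Next I'll carry its pin round by about 100°, twisting about the stud axis.

Request:
{"name": "servo_tool", "arguments": {"deltas": [[0.0044,0.0068,0,-10,0.03],[0.0044,0.0068,0,-10,0.03],[0.0044,0.0068,0,-10,0.03],[0.0044,0.0068,0,-10,0.03],[0.0044,0.0068,0,-10,0.03],[0.0044,0.0068,0,-10,0.03],[0.0044,0.0068,0,-10,0.03],[0.0044,0.0068,0,-10,0.03],[0.0044,0.0068,0,-10,0.03],[0.0044,0.0068,0,-10,0.03]]}}

```text
clock: 6.45
position: [0.5303, -0.2673, 0.0602]
orientation: [0.664, 0.748, -0.0, -0.0]
wrist_force: [-0.0, -0.0, 0.5]
opening: 0.35
```

```bash
python3 - <<'E'
from h import *
st()
E
```

```text
t 6.45 pos [ 0.5303 -0.2673  0.0602] yaw 96.86 tilt -1.0 F tool [-0.03 -0.04 -0.45] T [-0.03 -0.   -0.03] open 0.35 q6 -0.59
```

Request:
{"name": "servo_tool", "arguments": {"deltas": [[0,0,-0.04,0,0.03],[0,0,-0.04,0,0.03],[0.049,-0.009,-0.02,0,0.03],[0.049,-0.009,0,0,0.03],[0.049,-0.009,0,0,0.03],[0.048,-0.008,0,0,0.03],[0,0,0,10,0.03],[0,0,0,10,0.03],[0,0,0,10,0.03],[0,0,0,10,0.03]]}}

```text
clock: 7.7
position: [0.473, -0.0775, 0.1604]
orientation: [0.882, 0.471, 0.0, 0.0]
wrist_force: [1.3, -0.5, -0.3]
opening: 0.351
```

Request:
{"name": "servo_tool", "arguments": {"deltas": [[0,0,0,10,0.03],[0,0,0,10,0.03],[0,0,0,10,0.03],[0,0,0,10,0.03],[0,0,0,10,0.03],[0,0,0,10,0.03],[0,0,0,0,0.03],[0,0,0,0,0.03],[0,0,0,0,0.03],[0,0,0,0,0.03]]}}

```text
clock: 8.95
position: [0.4731, -0.0775, 0.1603]
orientation: [1.0, -0.03, 0.0, -0.0]
wrist_force: [-0.5, 0.6, -0.9]
opening: 0.351
```

```bash
python3 - <<'E'
from h import *
to([.472,-.078,.060])
for n in("top","scene"):
    p,q=pins(n,2); print(n,len(q),np.median(q,0) if len(q) else 0)
    p,q=pins(n,1); print(n,len(q),np.median(q,0) if len(q) else 0)
E
```

```text
t 8.95 pos [ 0.4731 -0.0775  0.1603] yaw -3.4 tilt -1.0 F tool [-0.56 -0.61  0.92] T [0.03 0.04 0.02] open 0.351 q6 1.46
delta tool [-0.001   0.0005  0.1003]
top 0 0
top 0 0
scene 2 [ 0.53280208 -0.25902948  0.06923819]
scene 16 [ 0.47083143 -0.07817685  0.07122128]
```

Request:
{"name": "servo_tool", "arguments": {"deltas": [[0,0,0.04,0,0.03],[0,0,0.03,0,0.03],[0,0,0.02,0,0.03],[0,0,0.01,0,0.03],[0,0,0,0,0.03],[0,0.003,0,0,0.03],[0,0.003,0,0,0.03],[0,0.002,0,0,0.03],[0,0.001,0,0,0.03],[0,0.001,0,0,0.03]]}}

```text
clock: 10.4
position: [0.4725, -0.0876, 0.0604]
orientation: [1.0, -0.03, 0.0, 0.0]
wrist_force: [-0.5, 1.5, 0.2]
opening: 0.352
```

Request:
{"name": "servo_tool", "arguments": {"deltas": [[0,0.001,0,0,0.03],[0,0.001,0,0,0.03],[0,0.001,0,0,0.03],[0,0.001,0,0,0.03],[0,0.001,0,0,0.03],[0,0.001,0,0,0.03],[0,0.001,0,0,0.03],[0,0.001,0,0,0.03],[0,0,0,0,0.03],[0,0,0,0,0.03]]}}

```text
clock: 11.65
position: [0.472, -0.0956, 0.0603]
orientation: [1.0, -0.03, 0.0, 0.0]
wrist_force: [-0.1, 0.6, -0.2]
opening: 0.349
```

```bash
python3 - <<'E'
from h import *
st()
p,d=snap("scene");a=np.load("scene0.npz")["p"]
f=lambda p:cv2.resize(p[155:200,325:380],None,fx=7,fy=7,interpolation=2)
cv2.imwrite("pics/s3.png",np.hstack([f(a),f(p)])[:,:,::-1])
E
```

```text
t 11.65 pos [ 0.472  -0.0956  0.0603] yaw -3.47 tilt -1.0 F tool [-0.1  -0.61  0.21] T [0.02 0.04 0.  ] open 0.349 q6 1.43
```

View pics/s3.png

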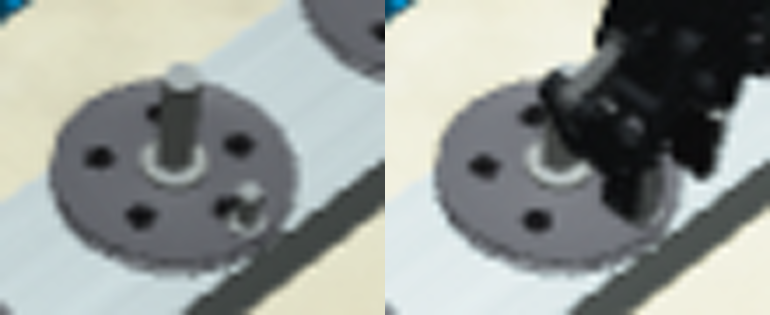

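Hole1's pattern turned about 10° with no force, so it is free too. I'll carry it round the same way.

Request:
{"name": "servo_tool", "arguments": {"deltas": [[0.0037,0.0067,0,-10,0.03],[0.0037,0.0067,0,-10,0.03],[0.0037,0.0067,0,-10,0.03],[0.0037,0.0067,0,-10,0.03],[0.0037,0.0067,0,-10,0.03],[0.0037,0.0067,0,-10,0.03],[0.0037,0.0067,0,-10,0.03],[0.0037,0.0067,0,-10,0.03],[0.0037,0.0067,0,-10,0.03],[0.0037,0.0067,0,-10,0.03]]}}

```text
clock: 12.95
position: [0.5356, -0.118, 0.0602]
orientation: [0.664, 0.748, -0.0, -0.0]
wrist_force: [0.4, 0.4, -0.8]
opening: 0.354
```

```bash
python3 - <<'E'
from h import *
to([.482,.079,.160])
E
```

```text
t 12.95 pos [ 0.5356 -0.118   0.0602] yaw 96.86 tilt -1.0 F tool [0.32 0.48 0.77] T [0.02 0.   0.01] open 0.354 q6 -0.34
delta tool [ 0.202  -0.0297 -0.0998]
```

Request:
{"name": "servo_tool", "arguments": {"deltas": [[0,0,-0.04,0,0.03],[0,0,-0.04,0,0.03],[0.05,-0.008,-0.02,0,0.03],[0.05,-0.008,0,0,0.03],[0.05,-0.007,0,0,0.03],[0.052,-0.007,0,0,0.03],[0,0,0,10,0.03],[0,0,0,10,0.03],[0,0,0,10,0.03],[0,0,0,10,0.03]]}}

```text
clock: 14.2
position: [0.4825, 0.0793, 0.1603]
orientation: [0.882, 0.471, -0.0, 0.0]
wrist_force: [0.3, 0.0, -0.6]
opening: 0.352
```

Request:
{"name": "servo_tool", "arguments": {"deltas": [[0,0,0,10,0.03],[0,0,0,10,0.03],[0,0,0,10,0.03],[0,0,0,10,0.03],[0,0,0,10,0.03],[0,0,0,10,0.03],[0,0,0,0,0.03],[0,0,0,0,0.03],[0,0,0,0,0.03],[0,0,0,0,0.03]]}}

```text
clock: 15.45
position: [0.4826, 0.0792, 0.1603]
orientation: [1.0, -0.03, 0.0, -0.0]
wrist_force: [0.3, -1.0, 0.1]
opening: 0.349
```

```bash
python3 - <<'E'
from h import *
to([.482,.079,.060])
for i in (0,1,2):
    p,q=pins("scene",i); print(i,len(q),(np.median(q,0),(np.median(q,0)[:2]-CEN[i])) if len(q) else 0)
cv2.imwrite("pics/s4.png",cv2.resize(p[120:245,270:440],None,fx=4,fy=4,interpolation=2)[:,:,::-1])
E
```

```text
t 15.45 pos [0.4826 0.0792 0.1603] yaw -3.4 tilt -1.0 F tool [ 0.4   1.   -0.13] T [ 0.02 -0.03  0.02] open 0.349 q6 1.79
delta tool [-0.0006  0.0003  0.1003]
0 16 (array([0.48196575, 0.07936337, 0.07039927]), array([-0.04053425,  0.01036337]))
1 8 (array([ 0.52599645, -0.11829657,  0.07009878]), array([ 0.01249645, -0.03799657]))
2 2 (array([ 0.53346516, -0.26010133,  0.06806978]), array([ 0.02946516, -0.03110133]))
```

View pics/s4.png

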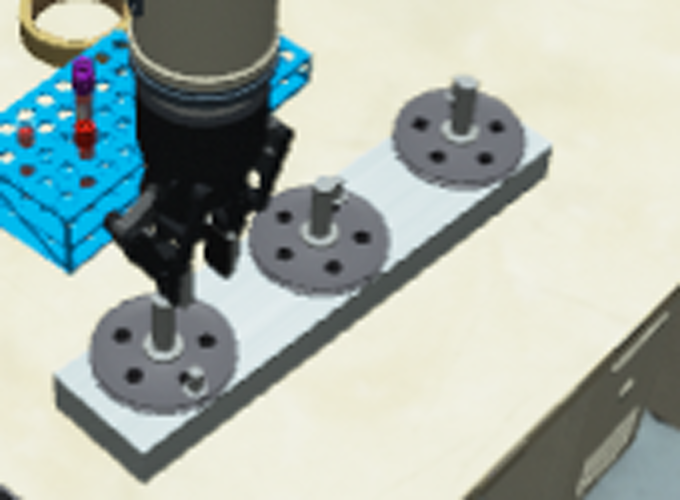

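Both turned pins now sit beyond a quarter turn (about 108° and 138°), and the cartridges are still seated. Now I'll nudge hole0 with the same straddle.

Request:
{"name": "servo_tool", "arguments": {"deltas": [[0,0,0.04,0,0.03],[0,0,0.03,0,0.03],[0,0,0.02,0,0.03],[0,0,0.01,0,0.03],[0,0,0,0,0.03],[0,0.003,0,0,0.03],[0,0.003,0,0,0.03],[0,0.002,0,0,0.03],[0,0.001,0,0,0.03],[0,0.001,0,0,0.03]]}}

```text
clock: 16.85
position: [0.482, 0.0691, 0.0604]
orientation: [1.0, -0.03, 0.0, -0.0]
wrist_force: [-0.1, -0.1, -0.3]
opening: 0.346
```

Request:
{"name": "servo_tool", "arguments": {"deltas": [[0,0.001,0,0,0.03],[0,0.001,0,0,0.03],[0,0.001,0,0,0.03],[0,0.001,0,0,0.03],[0,0.001,0,0,0.03],[0,0.001,0,0,0.03],[0,0.001,0,0,0.03],[0,0.001,0,0,0.03],[0,0,0,0,0.03],[0,0,0,0,0.03]]}}

```text
clock: 18.1
position: [0.4806, 0.0619, 0.0602]
orientation: [1.0, -0.03, -0.001, -0.0]
wrist_force: [-3.3, 7.6, 4.3]
opening: 0.347
```

```bash
python3 - <<'E'
from h import *
st()
E
```

```text
t 18.1 pos [0.4806 0.0619 0.0602] yaw -3.48 tilt -1.0 F tool [-3.81 -7.41 -4.32] T [1.26 0.61 0.11] open 0.347 q6 1.75
```

Hole0 resists with about 7.5 N, so it is the one that binds. I'll back off, raise the tool and look.

Request:
{"name": "servo_tool", "arguments": {"deltas": [[0,-0.003,0,0,0.03],[0,-0.005,0,0,0.03],[0,0,0,0,0.03],[0,0,-0.04,0,0.03],[0,0,-0.04,0,0.03],[0,0,-0.03,0,0.03],[0,0,0,0,0.03],[0,0,0,0,0.03],[0,0,0,0,0.03],[0,0,0,0,0.03]]}}

```text
clock: 19.35
position: [0.4814, 0.0691, 0.1694]
orientation: [1.0, -0.03, -0.001, 0.0]
wrist_force: [-0.9, -0.6, 0.2]
opening: 0.354
```

```bash
python3 - <<'E'
from h import *
to([CEN[0][0],CEN[0][1],.2])
for i in (0,1,2):
    p,q=pins("scene",i)
    if len(q): v=np.median(q,0)[:2]-CEN[i]; print(i,len(q),v.round(4),np.degrees(np.arctan2(v[1],v[0])).round(1))
a=np.load("scene0.npz")["p"]
f=lambda p:cv2.resize(p[190:230,285:335],None,fx=7,fy=7,interpolation=2)
cv2.imwrite("pics/s5.png",np.hstack([f(a),f(p)])[:,:,::-1])
E
```

```text
t 19.35 pos [0.4814 0.0691 0.1694] yaw -3.46 tilt -1.0 F tool [-0.91  0.62 -0.18] T [-0.   -0.01 -0.04] open 0.354 q6 1.77
delta tool [ 0.041  -0.0023 -0.0307]
0 14 [-0.0421  0.0052] 172.9
1 8 [ 0.0131 -0.0378] -70.9
2 3 [ 0.0275 -0.0287] -46.3
```

View pics/s5.png

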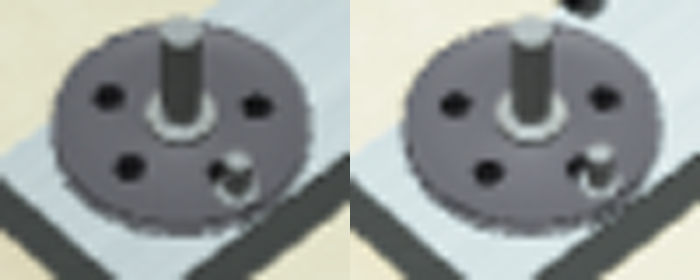

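The pin turned only about 7°, which is close to the 5° minimum. I'll nudge about 6° more to be clearly inside the 5–25° window.

Request:
{"name": "servo_tool", "arguments": {"deltas": [[0,0,0.04,0,0.03],[0,0,0.04,0,0.03],[0,0,0.019,0,0.03],[0,0,0.01,0,0.03],[0,0.003,0,0,0.03],[0,0.002,0,0,0.03],[0,0.001,0,0,0.03],[0,0.001,0,0,0.03],[0,0.001,0,0,0.03],[0,0.001,0,0,0.03]]}}

```text
clock: 20.75
position: [0.4816, 0.061, 0.0617]
orientation: [1.0, -0.03, 0.0, -0.001]
wrist_force: [-1.9, 7.4, 5.1]
opening: 0.351
```

Request:
{"name": "servo_tool", "arguments": {"deltas": [[0,0.001,0,0,0.03],[0,0.001,0,0,0.03],[0,0.001,0,0,0.03],[0,0,0,0,0.03],[0,-0.003,0,0,0.03],[0,-0.006,0,0,0.03],[0,0,0,0,0.03],[0,0,-0.04,0,0.03],[0,0,-0.04,0,0.03],[0,0,-0.03,0,0.03]]}}

```text
clock: 22.0
position: [0.482, 0.0662, 0.1728]
orientation: [1.0, -0.03, 0.0, 0.0]
wrist_force: [0.1, 0.4, -0.3]
opening: 0.348
```

```bash
python3 - <<'E'
from h import *
to([CEN[0][0],CEN[0][1],.2])
p,q=pins("scene",0); v=np.median(q,0)[:2]-CEN[0]; print(len(q),v.round(4),np.degrees(np.arctan2(v[1],v[0])).round(1))
a=np.load("scene0.npz")
C=cloud("scene",a["d"]);D=np.hypot(*(C[...,:2]-CEN[0]).transpose(2,0,1))
q=C[(D<.055)&(D>.025)&(C[...,2]>.064)&(C[...,2]<.08)];v=np.median(q,0)[:2]-CEN[0]; print("start",np.degrees(np.arctan2(v[1],v[0])).round(1))
# stud top centre: brightest disc, each camera
for n in("top","scene"):
    g=np.load(n+"0.npz"); c=proj(n,[[*CEN[0],.107]])[0]; print(n,c); u,v=c.round().astype(int)
    print(cv2.cvtColor(g["p"],cv2.COLOR_RGB2GRAY)[v-6:v+7,u-7:u+8])
E
```

```text
t 22.0 pos [0.482  0.0662 0.1728] yaw -3.45 tilt -1.0 F tool [ 0.07 -0.42  0.33] T [-0.03  0.02 -0.02] open 0.348 q6 1.76
delta tool [ 0.0402 -0.0052 -0.0271]
15 [-0.0406 -0.0001] -179.9
start 166.4
top [307.33412213 200.91885433]
[[ 93  92  87  82  82  83  87  90  87  87  90  92  90  87  72]
 [ 90  89  87  87  85  86  85  87  86  88  87  89  93  87  74]
 [ 92  90  88  85  86  84  89  85  90  92  90  90  88  86  84]
 [ 86  88  87  84  87  89  95  95 102  99  96  92  89  87  88]
 [ 88  87  86  88  93  98 102 105 106 103 105  99  94  89  90]
 [ 89  86  87  88  94 103 104 107 106 103 103 105  97  92  89]
 [ 87  84  85  93 101 102 103 106 109 103 100  97  99  93  89]
 [ 82  87  89  95  99  94  93 100 101  94  85  93 100  95  89]
 [ 84  86  86  93  99  87  79  79  77  70  83  97  99  92  91]
 [ 87  86  86  92 101  97  80  72  70  76  92 103  97  91  92]
 [ 91  88  86  92  97  99  97  93  92  96  99  98  93  89  91]
 [ 91  87  87  86  92  95  99 105 100 101  96  91  91  90  89]
 [ 91  90  89  90  89  88  92  95  98  93  91  87  88  91  85]]
scene [310.09401373 194.00713458]
[[222 222 223 222 222 222 222 222 222 222 222 222 222 222 221]
 [223 223 223 222 221 222 223 223 222 223 222 222 222 220 213]
 [222 223 223 222 223 223 223 223 223 223 223 222 219 209 208]
 [223 224 224 222 223 223 220 220 221 222 221 213 207 208 208]
 [225 223 221 219 219 214 196 193 189 209 209 202 206 207 210]
 [220 213 185 163 165 167 173 170 172 172 161 138 179 184 204]
 [154 110 114 117 131 170 173 170 173 171 161 123 119 115 111]
 [114 119 121 122 119 123 166 168 169 158 118 124 124 125 124]
 [117 118 118 115 105  66  99 129 126  99  70 116 116 118 119]
 [114 113 111 110 101  58  60  60  59  59  69 109 110 111 113]
 [110 107 106 106  97  57  61  60  59  57  69 105 105 107 109]
 [106 105 105 105  97  58  61  59  59  58  68 105 105 104 105]
 [105 104 105 104  97  58  60  60  59  58  67 105 105 104 104]]
```

The nudge is now about 13.6°. Next I'll grasp the stud: open, centre over it and descend to TCP z ≈ 0.066 (grasp point 0.085).

Request:
{"name": "servo_tool", "arguments": {"deltas": [[0.02,-0.003,0,0,0.055],[0.02,-0.0025,0,0,0.055],[0,0,0,0,0.055],[0,0,0.03,0,0.055],[0,0,0.03,0,0.055],[0,0,0.025,0,0.055],[0,0,0.015,0,0.055],[0,0,0.007,0,0.055],[0,0,0,0,0.055],[0,0,0,0,0.055]]}}

```text
clock: 23.3
position: [0.5226, 0.0694, 0.065]
orientation: [1.0, -0.03, 0.001, -0.0]
wrist_force: [-0.6, 0.0, -1.6]
opening: 0.643
```

```bash
python3 - <<'E'
from h import *
to([.5222,.0693,.066])
E
```

```text
t 23.3 pos [0.5226 0.0694 0.065 ] yaw -3.46 tilt -1.0 F tool [-0.58  0.02  1.61] T [-0.05 -0.02  0.  ] open 0.643 q6 1.76
delta tool [-0.0004  0.0001 -0.001 ]
```

Request:
{"name": "servo_tool", "arguments": {"deltas": [[0,0,0,0,0.03],[0,0,0,0,0.02],[0,0,0,0,0.01],[0,0,0,0,0],[0,0,0,0,0],[0,0,0,0,0],[0,0,0,0,0],[0,0,0,0,0],[0,0,0,0,0],[0,0,0,0,0]]}}

```text
clock: 24.55
position: [0.5221, 0.0688, 0.0647]
orientation: [1.0, -0.03, 0.0, 0.0]
wrist_force: [-0.7, -5.8, 5.0]
opening: 0.171
```

```bash
python3 - <<'E'
from h import *
st()
E
```

```text
t 24.55 pos [0.5221 0.0688 0.0647] yaw -3.46 tilt -1.0 F tool [-0.34  5.87 -5.03] T [-0.78  0.19 -0.1 ] open 0.171 q6 1.76
```

Gripped. A side force of about 6 N is pushing the tool in +y, so I'll ease 0.5 mm that way and lift.

Request:
{"name": "servo_tool", "arguments": {"deltas": [[0,0.0005,0,0,0],[0,0,-0.002,0,0],[0,0,-0.003,0,0],[0,0,-0.004,0,0],[0,0,-0.005,0,0],[0,0,-0.006,0,0],[0,0,-0.006,0,0],[0,0,-0.006,0,0],[0,0,-0.006,0,0],[0,0,-0.006,0,0]]}}

```text
clock: 25.8
position: [0.5219, 0.069, 0.1087]
orientation: [1.0, -0.03, -0.0, -0.0]
wrist_force: [1.0, 0.3, -4.7]
opening: 0.166
```

```bash
python3 - <<'E'
from h import *
to([.513,.288,.19])
E
```

```text
t 25.8 pos [0.5219 0.069  0.1087] yaw -3.46 tilt -1.0 F tool [ 1.02 -0.41  4.67] T [-0.01 -0.    0.05] open 0.166 q6 1.76
delta tool [-0.0221 -0.2181 -0.0812]
```

Lifted 44 mm, and the load is about 4.7 N, as it should be. I'll raise it a little more and carry it to the tray.

Request:
{"name": "servo_tool", "arguments": {"deltas": [[0,0,-0.015,0,0],[0,-0.01,-0.015,0,0],[-0.003,-0.03,0,0,0],[-0.003,-0.035,0,0,0],[-0.003,-0.035,0,0,0],[-0.004,-0.035,0,0,0],[-0.003,-0.035,0,0,0],[-0.003,-0.025,0,0,0],[-0.003,-0.013,0,0,0],[0,0,0,0,0]]}}

```text
clock: 27.05
position: [0.513, 0.2884, 0.1387]
orientation: [1.0, -0.03, 0.0, -0.0]
wrist_force: [0.2, -1.6, -4.1]
opening: 0.172
```

```bash
python3 - <<'E'
from h import *
to([.513,.288,.061])
p,d=snap("scene","s6.png")
cv2.imwrite("pics/s6.png",cv2.resize(p[130:330,190:430],None,fx=3,fy=3,interpolation=2)[:,:,::-1])
E
```

```text
t 27.05 pos [0.513  0.2884 0.1387] yaw -3.39 tilt -1.0 F tool [0.3  1.54 4.14] T [-0.04  0.01  0.05] open 0.172 q6 2.14
delta tool [0.     0.0004 0.0777]
```

View pics/s6.png

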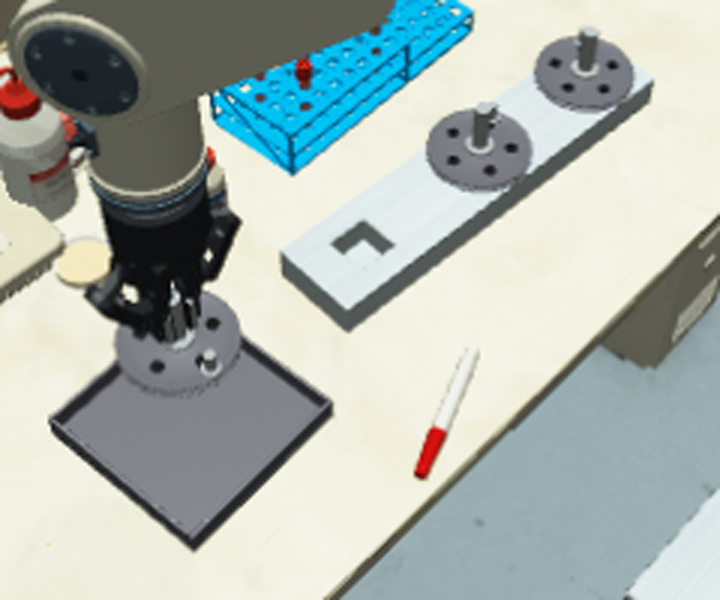

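```bash
python3 - <<'E'
from h import *
print(ray("scene",[[206.7,270.7],[300.7,265],[254.3,312.3],[253.7,267.8]],.025), proj("scene",[[.513,.288,.025]]))
E
```

```text
[[0.58460637 0.37870379 0.025     ]
 [0.42655102 0.20425956 0.025     ]
 [0.41440319 0.37341532 0.025     ]
 [0.50593107 0.2912613  0.025     ]] [[252.75673952 265.33412737]]
```

The two views agree on the tray centre to within 7 mm. Lowering.

Request:
{"name": "servo_tool", "arguments": {"deltas": [[0,0,0.015,0,0],[0,0,0.02,0,0],[0,0,0.015,0,0],[0,0,0.012,0,0],[0,0,0.006,0,0],[0,0,0.003,0,0],[0,0,0.002,0,0],[0,0,0.001,0,0],[0,0,0.001,0,0],[0,0,0,0,0]]}}

```text
clock: 28.35
position: [0.5133, 0.2878, 0.0634]
orientation: [1.0, -0.03, 0.0, -0.0]
wrist_force: [-0.1, 0.0, -4.6]
opening: 0.171
```

```bash
python3 - <<'E'
from h import *
st()
E
```

```text
t 28.35 pos [0.5133 0.2878 0.0634] yaw -3.46 tilt -1.0 F tool [-0.1  -0.01  4.6 ] T [-0.01 -0.01  0.1 ] open 0.171 q6 2.14
```

Still hanging free. I'll lower about 3 mm more, in small steps.

Request:
{"name": "servo_tool", "arguments": {"deltas": [[0,0,0.001,0,0],[0,0,0.0005,0,0],[0,0,0.0005,0,0],[0,0,0.0005,0,0],[0,0,0.0003,0,0],[0,0,0.0003,0,0],[0,0,0,0,0],[0,0,0,0,0],[0,0,0,0,0],[0,0,0,0,0]]}}

```text
clock: 29.6
position: [0.5134, 0.2878, 0.0607]
orientation: [1.0, -0.03, 0.0, -0.0]
wrist_force: [-3.0, -1.7, 5.7]
opening: 0.17
```

```bash
python3 - <<'E'
from h import *
st()
E
```

```text
t 29.6 pos [0.5134 0.2878 0.0607] yaw -3.46 tilt -1.0 F tool [-2.85  1.84 -5.68] T [-0.28  0.44  0.01] open 0.17 q6 2.14
```

It's down: the force has reversed at z = 0.0607, as predicted. Open and retreat straight up.

Request:
{"name": "servo_tool", "arguments": {"deltas": [[0,0,0,0,0.02],[0,0,0,0,0.03],[0,0,0,0,0.04],[0,0,0,0,0.05],[0,0,0,0,0.055],[0,0,-0.005,0,0.055],[0,0,-0.02,0,0.055],[0,0,-0.04,0,0.055],[0,0,-0.05,0,0.055],[0,0,-0.05,0,0.055]]}}

```text
clock: 30.85
position: [0.513, 0.2876, 0.227]
orientation: [1.0, -0.03, -0.0, 0.0]
wrist_force: [-0.8, -1.0, -1.2]
opening: 0.646
```

Request:
{"name": "servo_tool", "arguments": {"deltas": [[-0.02,0,-0.02,0,0.055],[-0.03,0,0,0,0.055],[-0.03,0.02,0,0,0.055],[-0.03,0.03,0,0,0.055],[0,0.03,0,0,0.055],[0,0.03,0,0,0.055],[0,0,0,0,0.055],[0,0,0,0,0.055],[0,0,0,0,0.055],[0,0,0,0,0.055]]}}

```text
clock: 32.1
position: [0.3968, 0.1851, 0.2451]
orientation: [1.0, -0.03, -0.0, 0.0]
wrist_force: [0.6, -0.4, -0.3]
opening: 0.641
```

```bash
python3 - <<'E'
from h import *
st()
p,d=snap("scene")
C=cloud("scene",d);D=np.hypot(C[...,0]-.513,C[...,1]-.288)
s=C[(D<.02)&(C[...,2]>.085)&(C[...,2]<.12)]; print("stud",len(s),s.mean(0) if len(s) else 0)
q=C[(D<.05)&(D>.015)&(C[...,2]>.04)&(C[...,2]<.06)]; A=np.c_[q[:,:2],np.ones(len(q))]; print("pulley",len(q),"tilt slopes",np.linalg.lstsq(A,q[:,2],rcond=None)[0])
cv2.imwrite("pics/s7.png",cv2.resize(p[130:330,190:430],None,fx=3,fy=3,interpolation=2)[:,:,::-1])
E
```

```text
t 32.1 pos [0.3968 0.1851 0.2451] yaw -3.42 tilt -1.0 F tool [0.61 0.34 0.27] T [-0.    0.03 -0.02] open 0.641 q6 2.06
stud 53 [0.51030187 0.28964056 0.09781903]
pulley 923 tilt slopes [5.87503120e-06 9.39522441e-03 4.60985391e-02]
```

View pics/s7.png

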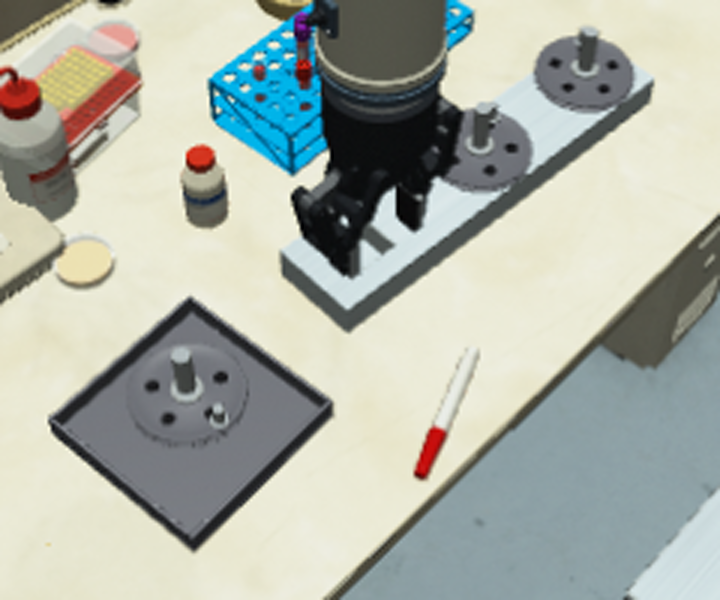

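The cartridge stands upright in the tray, with the stud at about (182,370) in the crop. The other two are seated in the stand, the bystanders haven't moved, and the gripper is clear of everything.

```bash
python3 -c "
from h import *
print(job.sign_off())"
```

```text
the job is handed in; nothing more can be done
None
```

The job is handed in, and it took about 32 s of the 64 s. The binding cartridge was the one at the stand's +y end (hole0), and it now stands upright in the tray.

- **Free pulleys:** hole2 and hole1 showed no measurable drag when pushed. I carried them round by their pins; the last camera estimates are about 138° and 108°. Both are still seated in the stand.
- **Binding pulley:** hole0 resisted with about 8 N sideways, and about 9 N in all with the side and vertical parts. The first nudge turned it only about 7°. I nudged it once more so it was clearly in the window, ending at about 13.6° in total. I only had force readings at the end of each move.
- **Lift and placing:** I lifted hole0 by its stud; it weighed about 4.7 N. I then lowered it until it touched the tray floor at the expected height.
- **Last checks:** the pulley face in the tray was level within about 0.5°. The bystanders in view had not moved, and the gripper was clear of everything.
- **Disagreements:** the two cameras differed by 2–3 mm on the stand's positions and up to 7 mm on the tray's centre. Neither mattered for the result.

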